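# Find the tired mixer mount and mark it

## Task

Three anti-vibration mounts of the dough mixer stand side by side on the bakery bench, each with a round spring-mounted pad and, on the same plate, a small T-shaped tag. With the fingertips gently press each pad in turn, from the robot's left to its right, to feel which spring is the softest; then push that mount's tag fully down and leave the other two tags up. Do not lift or shove the mounts, leave the things around them where they are, and finish clear of everything.

Things in the scene. Friction and masses are not known exactly. Their poses are not given: they have to be found in the camera images.
- mount_a: one of three mounts that look alike: loose on the bench (1.6 kg), grey base plate 146 x 64 x 10 mm with a round spring-mounted pad and a tag beyond it. Origin on the bench under the pad's centre; x points along the plate from the pad to the tag, z up; the plate reaches 40 mm behind the origin (-x) and 106 mm ahead of it (+x). Which of the three springs is the softest is not visible, and the mounts change places
- pad_a_top (a point): centre of the top face of mount_a's pad: black rubber on steel, 60 mm across, 66 mm above the bench when not pressed; a coil spring shows beneath it
- pad_a (a joint): how far mount_a's pad is pressed down, in m: 0 up, 0.018 on its stop; springs back. The springs differ, unseen: under 5 N the softest pad goes down 14 mm, the others 3 to 6 mm; the softest reaches its stop at about 6.5 N, the others only at 13 to 23 N. A pad counts as pressed from 2 mm down (up to 3.5 N)
- tag_a_top (a point): centre of the top face of mount_a's tag: a T-shaped aluminium slide, head 22 x 28 mm and 8 mm thick, standing 72 mm from the pad's centre (mount's +x) on the same plate; its top is 66 mm above the bench when fully up, 46 mm when fully down. The block under it is 34 mm high
- tag_a (a joint): how far mount_a's tag is pushed down, in m: 0 fully up (it starts 0 to 3 mm down), 0.020 fully down on its stop; slides against about 3 N of friction and stays where it is left
- mount_b: one of three mounts that look alike: loose on the bench (1.6 kg), grey base plate 146 x 64 x 10 mm with a round spring-mounted pad and a tag beyond it. Origin on the bench under the pad's centre; x points along the plate from the pad to the tag, z up; the plate reaches 40 mm behind the origin (-x) and 106 mm ahead of it (+x). Which of the three springs is the softest is not visible, and the mounts change places
- pad_b_top (a point): centre of the top face of mount_b's pad: black rubber on steel, 60 mm across, 66 mm above the bench when not pressed; a coil spring shows beneath it
- pad_b (a joint): how far mount_b's pad is pressed down, in m: 0 up, 0.018 on its stop; springs back. The springs differ, unseen: under 5 N the softest pad goes down 14 mm, the others 3 to 6 mm; the softest reaches its stop at about 6.5 N, the others only at 13 to 23 N. A pad counts as pressed from 2 mm down (up to 3.5 N)
- tag_b_top (a point): centre of the top face of mount_b's tag: a T-shaped aluminium slide, head 22 x 28 mm and 8 mm thick, standing 72 mm from the pad's centre (mount's +x) on the same plate; its top is 66 mm above the bench when fully up, 46 mm when fully down. The block under it is 34 mm high
- tag_b (a joint): how far mount_b's tag is pushed down, in m: 0 fully up (it starts 0 to 3 mm down), 0.020 fully down on its stop; slides against about 3 N of friction and stays where it is left
- mount_c: one of three mounts that look alike: loose on the bench (1.6 kg), grey base plate 146 x 64 x 10 mm with a round spring-mounted pad and a tag beyond it. Origin on the bench under the pad's centre; x points along the plate from the pad to the tag, z up; the plate reaches 40 mm behind the origin (-x) and 106 mm ahead of it (+x). Which of the three springs is the softest is not visible, and the mounts change places
- pad_c_top (a point): centre of the top face of mount_c's pad: black rubber on steel, 60 mm across, 66 mm above the bench when not pressed; a coil spring shows beneath it
- pad_c (a joint): how far mount_c's pad is pressed down, in m: 0 up, 0.018 on its stop; springs back. The springs differ, unseen: under 5 N the softest pad goes down 14 mm, the others 3 to 6 mm; the softest reaches its stop at about 6.5 N, the others only at 13 to 23 N. A pad counts as pressed from 2 mm down (up to 3.5 N)
- tag_c_top (a point): centre of the top face of mount_c's tag: a T-shaped aluminium slide, head 22 x 28 mm and 8 mm thick, standing 72 mm from the pad's centre (mount's +x) on the same plate; its top is 66 mm above the bench when fully up, 46 mm when fully down. The block under it is 34 mm high
- tag_c (a joint): how far mount_c's tag is pushed down, in m: 0 fully up (it starts 0 to 3 mm down), 0.020 fully down on its stop; slides against about 3 N of friction and stays where it is left
- wrench: steel wrench lying on the bench to the left, 170 mm long, not part of the work; origin at the middle of its underside, x along it
- jar: amber glass jar, 70 mm across and 100 mm tall, standing to the right, not part of the work; origin under its centre
- bowl: small steel bowl, 90 mm across and 50 mm tall, standing to the right, not part of the work; origin under its centre

How it is judged:
By the outcome, as a careful person would: the job done as asked, in the order asked, and still so for the second after the job is handed in, with the robot touching nothing.
It also fails if it takes over 50 s, if anything falls off the work surface, if the arm or the gripper's body presses on something with over 40 N, if the wrist force passes 120 N, or if a joint passes its speed limit or range.

## Robot

A 6-joint arm with a two-finger parallel gripper is mounted at the origin on the work surface. World frame = base frame: x ahead of the robot, y to its left, z up, the work surface at z = 0. Lengths are in m, angles in rad, forces in N, time in s.
With the tool pointing down it reaches from about 0.25 to 0.8 m from the base axis. Payload 8.5 kg.
Tool frame: the origin (TCP) lies between the finger pads; the fingertips stand 8 mm ahead of it and the grasp point (between the pads) lies 11 mm behind it; z points along the fingers, y is the line along which they close (so a half turn about z gives the same grasp; the last joint's range is limited). The gripper opens to 85 mm and grips with 20 to 120 N. Pads are 22 mm wide; open, the fingers measure 114 mm over their backs; the gripper's body (76 mm by 85 mm) begins 54 mm behind the grasp point. The pads swing forward as they close: fully open they stand 13 mm farther back than shut.
Start: joints at [-1.228, 0.238, -0.013, 1.319, 0, 1.571], TCP at [0.176, -0.494, 0.239] pointing down, gripper open.
Joint ranges: [-2.66, 2.66], [-1.03, 1.9], [-1.14, 1.46], [-1.82, 2.27], [-1.45, 1.34], [-3.14, 3.14]. Speed limits (rad/s): [2.22, 2.22, 2.79, 3.14, 3.14, 3.14].

## Interface

Orientations are given as a unit quaternion [x, y, z, w].
In Python, from bench import telemetry, eyes, workorder gives the robot as it stands.
- The arm moves only by the shell command python3 -m crank 'ROWS' [FORCE]. ROWS is JSON, a list of rows, each an object with "travel": the shift along the tool's x, y, z each as a share of 0.5 m, from -1 to 1, a list of three; "delta_rot": the turn, a rotation vector about the tool's x, y, z each as a share of pi/2 rad, from -1 to 1, a list of three; "fingers": the opening in per cent of the stroke, from 0 (shut) to 100 (fully open). A call has 1 to 5 rows; each row shifts and turns the commanded pose from where the row before left it, along the tool's axes as they then stand; what a row does not reach is not made up. A row lasts 1/8 s, in which the tool goes at most 62.5 mm and 10.7 degrees, less where a joint would pass 70% of its speed; a pose out of reach is approached as far as the arm can. A call with a number of a shift or a turn outside -1 to 1 is refused whole. A call with a gripper value outside its range is refused whole. The fingers move at their own pace and stop on an object; FORCE is the grip in N (left out, the last holds). Time passes only in rows, so rows that do not move let the fingers close. It gives the time, the measured TCP pose, the force, the opening and the grip force at its end, in the units of the state.
- telemetry.read_state(): the state, without advancing time (a new reading comes with each control period).
- eyes.camera(name): name is "scene" or "top" or "wrist"; returns a dict with "color" (480x640x3 uint8, red, green, blue), "K" (3x3 intrinsics, pixels), "k1" (the pictures are not rectified: a ray, as slopes to the right and down, at radius r is drawn at 1 + k1 r^2 times it, then the intrinsics apply), "position" and "orientation" of the camera in the world. Camera axes: x right, y down, z forward; pixel columns grow to the right and rows downward; lengths in m; the calibration is good to about 2 mm. A picture is of the moment at which its call begins. There is no depth.
- workorder.close_job(): hands the job in; it is judged then, once.
Trained networks look in a picture, given as the dict that the camera call returned (one of the last four; its "shot" number tells which), for a name from the list of things; names that differ only in an ending like _2 or _b are one class to them, and where a whole thing is asked for, a point or a joint stands for the part that bears it (a point fixed in the world has none). Each returns a list of dicts, best first, with "conf" (0 to 1); they miss things now and then, are a little off and sometimes report something else, mostly with a low value. They report only what shows in the picture. A call takes as long as a camera call.
- eyes.trace(picture, thing): "region" (480x640 bool, what is visible of it).
- eyes.mark_of(picture, thing): "point" ([x, y, z] in m, in world coordinates, good to about 4 mm: a listed point, or the origin of a listed thing).
The state is a dict: "t": time; "joint_pos": joint angles; "qd": joint speeds; "effort": joint torques, N m; "tcp_pos": TCP position; "ee_rot": TCP orientation; "ft_force": force on the tool from outside, world axes, zero at the start; "wrist_torque": the same for the moment, N m; "gripper_width": finger opening in m; "finger_force": force on a finger pad.
Only numpy, scipy, OpenCV 4.12 (cv2) and the standard library are available. Lean on these libraries where they do the work, as an engineer would, in place of code of your own. Each camera call takes 0.05 s, during which the arm holds its last target. There are 200 camera calls.

## Working session

There is one attempt and no reset: what is moved stays moved. The work goes in short steps, Python scripts to look and compute and a shell command to move; the robot and the scene stay as the last step left them, time stands still between calls to the robot, and variables do not carry over. Pictures are saved under pics/ and viewed, at most 10 in all, crops included, and the job is handed in when it is done.

```bash
mkdir -p pics; python3 - <<'E'
from bench import telemetry, eyes
import cv2,numpy as np
s=telemetry.read_state(); print({k:np.round(v,3).tolist() for k,v in s.items()})
for n in ("top","scene"):
    p=eyes.camera(n); cv2.imwrite(f"pics/{n}0.png",p["color"][:,:,::-1]); print(n,np.round(p["position"],3))
    for t in ("mount_a","pad_a_top","tag_a_top","jar","bowl","wrench"):
        print(t,[(np.round(d["point"],3).tolist(),round(d["conf"],2)) for d in eyes.mark_of(p,t)])
E
```

```text
{'t': 0.0, 'joint_pos': [-1.228, 0.239, -0.014, 1.319, -0.0, 1.571], 'qd': [0.001, -0.001, -0.0, -0.0, 0.0, 0.001], 'effort': [0.002, -53.878, 34.644, 0.018, -0.0, -0.0], 'tcp_pos': [0.176, -0.494, 0.239], 'ee_rot': [0.985, 0.171, -0.0, -0.001], 'ft_force': [-0.294, 0.964, 0.554], 'wrist_torque': [-0.006, 0.002, -0.047], 'finger_force': 0.0, 'gripper_width': 0.085}
top [0.309 0.022 1.167]
mount_a [([0.512, -0.214, 0.001], 0.9), ([0.536, 0.21, -0.005], 0.82), ([0.465, 0.011, -0.002], 0.65)]
pad_a_top [([0.535, 0.209, 0.068], 0.81)]
tag_a_top [([0.605, 0.233, 0.066], 0.55)]
jar [([0.452, -0.394, -0.002], 0.56), ([0.507, 0.367, 0.002], 0.47)]
bowl [([0.586, -0.379, -0.003], 0.69)]
wrench [([0.509, 0.367, 0.004], 0.73)]
scene [ 0.979 -0.452  1.084]
mount_a [([0.465, 0.012, -0.004], 0.93), ([0.537, 0.211, -0.005], 0.84), ([0.512, -0.213, 0.003], 0.75)]
pad_a_top [([0.534, 0.212, 0.063], 0.71)]
tag_a_top [([0.604, 0.229, 0.066], 0.67)]
jar [([0.452, -0.395, 0.007], 0.61)]
bowl [([0.596, -0.379, -0.004], 0.75)]
wrench [([0.509, 0.361, 0.002], 0.71), ([0.514, -0.215, 0.071], 0.6)]
```

View pics/top0.png

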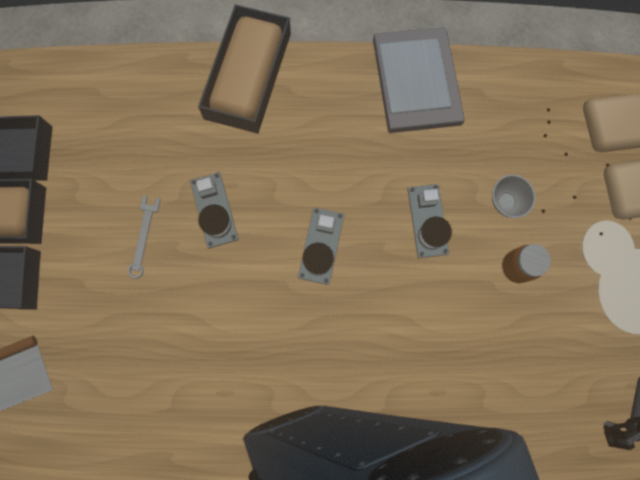

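```bash
python3 - <<'E'
from bench import eyes
import numpy as np
for i in range(2):
  for n in ("top","scene"):
    p=eyes.camera(n)
    for t in ("pad_b_top","tag_b_top","pad_c_top","tag_c_top"):
        print(n,t,[(np.round(d["point"],3).tolist(),round(d["conf"],2)) for d in eyes.mark_of(p,t)])
E
```

```text
top pad_b_top [([0.461, 0.011, 0.061], 0.79)]
top tag_b_top [([0.534, -0.0, 0.066], 0.62), ([0.511, -0.214, -0.002], 0.56)]
top pad_c_top [([0.516, -0.218, 0.068], 0.61)]
top tag_c_top [([0.585, -0.209, 0.063], 0.7), ([0.45, -0.392, -0.004], 0.55)]
scene pad_b_top [([0.461, 0.009, 0.062], 0.68), ([0.533, 0.21, 0.064], 0.44)]
scene tag_b_top [([0.527, -0.008, 0.061], 0.49)]
scene pad_c_top [([0.514, -0.217, 0.074], 0.58)]
scene tag_c_top [([0.584, -0.206, 0.066], 0.69), ([0.527, -0.01, 0.059], 0.55)]
top pad_b_top [([0.46, 0.008, 0.064], 0.68), ([0.538, 0.206, -0.004], 0.53)]
top tag_b_top [([0.535, -0.002, 0.066], 0.67)]
top pad_c_top [([0.516, -0.217, 0.068], 0.6)]
top tag_c_top [([0.586, -0.208, 0.062], 0.65)]
scene pad_b_top [([0.464, 0.012, 0.068], 0.88)]
scene tag_b_top [([0.527, -0.004, 0.062], 0.62)]
scene pad_c_top [([0.514, -0.216, 0.072], 0.73)]
scene tag_c_top [([0.584, -0.207, 0.065], 0.69)]
```

The top picture shows three mounts: left with pad (215,220) and tag (206,185), middle with pad (318,258) and tag (327,222), right with pad (436,232) and tag (431,196). The networks agree. The wrench is at the left, and the jar (527,262) and bowl (513,197) are at the right. Moving high to the left pad with the fingers shut.

```bash
cat > h.py <<'E'
import sys,numpy as np
from bench import telemetry
from scipy.spatial.transform import Rotation as R
def togo(p,yaw=None):
    s=telemetry.read_state(); r=R.from_quat(s["ee_rot"])
    print("t",round(s["t"],2),"tcp",np.round(s["tcp_pos"],4),"F",np.round(s["ft_force"],2),"w",round(s["gripper_width"],3))
    print("total share",np.round(r.inv().apply(np.array(p)-s["tcp_pos"])/0.5,4))
    x=r.apply([1,0,0]); y=np.degrees(np.arctan2(x[1],x[0])); print("yaw",round(y,1),"z",np.round(r.apply([0,0,1]),3))
    if yaw is not None: print("rotz share (+ = tool z)",round(-(yaw-y)/90,4))
if __name__=="__main__": togo([float(v) for v in sys.argv[1:4]],float(sys.argv[4]) if len(sys.argv)>4 else None)
E
R='python3 -m crank'
python3 -m crank '[{"travel":[0.077,-0.0736,0],"delta_rot":[0,0,0],"fingers":0},{"travel":[0.077,-0.0736,0],"delta_rot":[0,0,0],"fingers":0},{"travel":[0.077,-0.0736,0],"delta_rot":[0,0,0],"fingers":0},{"travel":[0.077,-0.0736,0],"delta_rot":[0,0,0],"fingers":0},{"travel":[0.077,-0.0736,0],"delta_rot":[0,0,0],"fingers":0}]' 20
python3 h.py 0.535 0.210 0.12 17
```

```text
t: 2.33
tcp_pos: [0.2964, -0.255, 0.2395]
ee_rot: [0.985, 0.17, 0.0, 0.0]
ft_force: [1.3, -0.7, -0.8]
gripper_width: -0.0001
finger_force: 0.0
t 2.33 tcp [ 0.2964 -0.255   0.2395] F [ 1.3  -0.72 -0.76] w -0.0
total share [ 0.7616 -0.716   0.2389]
yaw 19.6 z [ 0.001 -0.    -1.   ]
rotz share (+ = tool z) 0.029
```

```bash
python3 -m crank '[{"travel":[0.077,-0.0726,0],"delta_rot":[0,0,0],"fingers":0},{"travel":[0.077,-0.0726,0],"delta_rot":[0,0,0],"fingers":0},{"travel":[0.077,-0.0726,0],"delta_rot":[0,0,0],"fingers":0},{"travel":[0.077,-0.0726,0],"delta_rot":[0,0,0],"fingers":0},{"travel":[0.077,-0.0726,0],"delta_rot":[0,0,0],"fingers":0}]' >/dev/null
python3 -m crank '[{"travel":[0.074,-0.07,0.02],"delta_rot":[0,0,0.029],"fingers":0},{"travel":[0.074,-0.07,0.04],"delta_rot":[0,0,0],"fingers":0},{"travel":[0.074,-0.07,0.04],"delta_rot":[0,0,0],"fingers":0},{"travel":[0.074,-0.07,0.04],"delta_rot":[0,0,0],"fingers":0},{"travel":[0.07,-0.066,0.04],"delta_rot":[0,0,0],"fingers":0}]'
python3 h.py 0.535 0.210 0.09 17
```

```text
t: 3.58
tcp_pos: [0.5438, 0.1873, 0.1487]
ee_rot: [0.987, 0.162, -0.001, -0.006]
ft_force: [-0.0, -1.7, 0.6]
gripper_width: -0.0002
finger_force: 0.0
t 3.58 tcp [0.5438 0.1873 0.1487] F [-0.01 -1.74  0.57] w -0.0
total share [-0.0021 -0.0472  0.1179]
yaw 18.7 z [-0.004  0.012 -1.   ]
rotz share (+ = tool z) 0.0186
```

```bash
python3 -m crank '[{"travel":[0,0,0],"delta_rot":[0,0,0],"fingers":0},{"travel":[0,0,0],"delta_rot":[0,0,0],"fingers":0}]'
python3 h.py 0.535 0.210 0.09 17
python3 - <<'E'
from bench import eyes
import cv2,numpy as np
p=eyes.camera("wrist"); cv2.imwrite("pics/w0.png",p["color"][:,:,::-1])
for t in ("pad_a_top","tag_a_top","mount_a"):
    print(t,[(np.round(d["point"],3).tolist(),round(d["conf"],2)) for d in eyes.mark_of(p,t)])
E
```

```text
t: 3.82
tcp_pos: [0.5428, 0.1845, 0.1492]
ee_rot: [0.987, 0.16, -0.002, -0.006]
ft_force: [0.0, -0.4, 0.4]
gripper_width: 0.0001
finger_force: 0.0
t 3.83 tcp [0.5428 0.1845 0.1492] F [ 0.01 -0.43  0.43] w 0.0
total share [ 0.0015 -0.0518  0.1191]
yaw 18.4 z [-0.005  0.011 -1.   ]
rotz share (+ = tool z) 0.0158
pad_a_top [([0.537, 0.211, 0.065], 0.78)]
tag_a_top [([0.531, -0.006, 0.064], 0.72), ([0.602, 0.23, 0.067], 0.67), ([0.534, 0.211, -0.005], 0.59)]
mount_a [([0.464, 0.01, 0.002], 0.82), ([0.536, 0.21, -0.003], 0.8)]
```

View pics/w0.png

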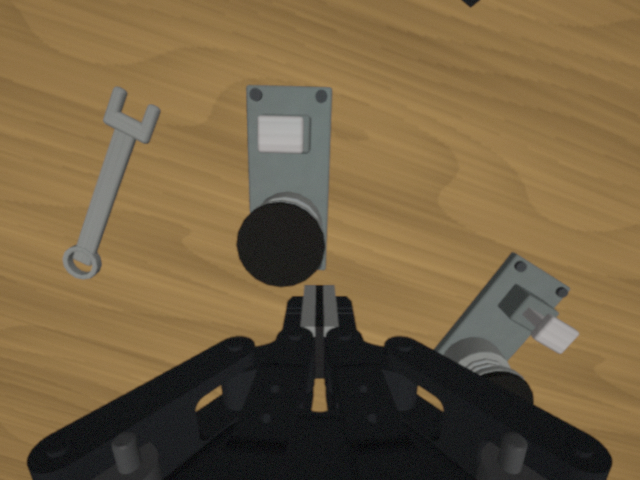

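The wrist picture shows the left pad at (281,243) with its tag at (282,134), and the shut fingertips about 26 mm to its right at (319,290). I'll correct sideways and go down to just above the pad.

```bash
python3 -m crank '[{"travel":[0.003,-0.054,0],"delta_rot":[0,0,0.014],"fingers":0},{"travel":[0,0,0.05],"delta_rot":[0,0,0],"fingers":0},{"travel":[0,0,0.05],"delta_rot":[0,0,0],"fingers":0},{"travel":[0,0,0.01],"delta_rot":[0,0,0],"fingers":0},{"travel":[0,0,0],"delta_rot":[0,0,0],"fingers":0}]'
python3 h.py 0.536 0.2105 0.078 17
```

```text
t: 4.65
tcp_pos: [0.5418, 0.1946, 0.0951]
ee_rot: [0.986, 0.164, -0.003, -0.014]
ft_force: [-0.6, -0.1, 0.5]
gripper_width: -0.0002
finger_force: 0.0
t 4.65 tcp [0.5418 0.1946 0.0951] F [-0.59 -0.14  0.49] w -0.0
total share [-0.0007 -0.0329  0.0352]
yaw 18.9 z [-0.01   0.026 -1.   ]
rotz share (+ = tool z) 0.0214
```

```bash
python3 -c "
from bench import telemetry;import numpy as np;s=telemetry.read_state();print(np.round(s['joint_pos'],3),np.round(s['qd'],3))"
python3 -m crank '[{"travel":[0,-0.02,0],"delta_rot":[0,0,0],"fingers":0},{"travel":[0,0,0],"delta_rot":[0,0,0],"fingers":0}]'
python3 -c "
from bench import telemetry;import numpy as np;s=telemetry.read_state();print(np.round(s['joint_pos'],3),np.round(s['qd'],3))"
```

```text
[ 0.33   0.407 -0.15   1.014  0.028  3.142] [ 0.001 -0.009  0.015  0.005  0.     0.   ]
t: 4.9
tcp_pos: [0.5404, 0.2001, 0.0959]
ee_rot: [0.986, 0.168, -0.002, -0.016]
ft_force: [-0.8, 0.3, 0.8]
gripper_width: 0.0002
finger_force: 0.0
[ 0.338  0.406 -0.15   1.015  0.032  3.142] [-0.004  0.003 -0.005 -0.001 -0.005  0.001]
```

```bash
python3 -m crank '[{"travel":[0,0,-0.01],"delta_rot":[0,0,-0.1],"fingers":0},{"travel":[0,0,0],"delta_rot":[0,0,-0.05],"fingers":0},{"travel":[0,0,0],"delta_rot":[0,0,0],"fingers":0}]'
python3 h.py 0.536 0.2105 0.078 30
python3 -c "
from bench import telemetry;import numpy as np
from scipy.spatial.transform import Rotation as R
s=telemetry.read_state();print(np.round(s['joint_pos'],3),R.from_quat(s['ee_rot']).inv().apply(np.cross(R.from_quat(s['ee_rot']).apply([0,0,1]),[0,0,-1]))/(np.pi/2))"
```

```text
t: 5.28
tcp_pos: [0.5403, 0.1996, 0.1004]
ee_rot: [0.959, 0.282, -0.001, -0.016]
ft_force: [0.1, -0.2, 0.5]
gripper_width: -0.0
finger_force: 0.0
t 5.28 tcp [0.5403 0.1996 0.1004] F [ 0.12 -0.17  0.48] w -0.0
total share [ 0.0043 -0.0216  0.0455]
yaw 32.8 z [-0.01  0.03 -1.  ]
rotz share (+ = tool z) 0.0312
[ 0.338  0.402 -0.143  1.026  0.031  2.906] [-1.94397630e-02 -4.70002798e-03  9.56135655e-21]
```

```bash
python3 -m crank '[{"travel":[0.004,-0.0216,0],"delta_rot":[-0.0194,-0.0047,0],"fingers":0},{"travel":[0,0,0.02],"delta_rot":[0,0,0],"fingers":0},{"travel":[0,0,0.018],"delta_rot":[0,0,0],"fingers":0},{"travel":[0,0,0],"delta_rot":[0,0,0],"fingers":0},{"travel":[0,0,0],"delta_rot":[0,0,0],"fingers":0}]'
python3 h.py 0.536 0.2105 0.074 30
```

```text
t: 5.9
tcp_pos: [0.5359, 0.2094, 0.0812]
ee_rot: [0.959, 0.283, -0.001, -0.0]
ft_force: [1.3, -0.1, 0.2]
gripper_width: 0.0005
finger_force: 0.0
t 5.9 tcp [0.5359 0.2094 0.0812] F [ 1.3  -0.12  0.24] w 0.0
total share [ 0.0014 -0.0017  0.0144]
yaw 32.8 z [-0.001 -0.    -1.   ]
rotz share (+ = tool z) 0.0314
```

```bash
python3 -m crank '[{"travel":[0.0014,-0.0017,0.012],"delta_rot":[0,0,0],"fingers":0},{"travel":[0,0,0],"delta_rot":[0,0,0],"fingers":0}]'|egrep 'tcp|ft'
python3 -m crank '[{"travel":[0,0,0.006],"delta_rot":[0,0,0],"fingers":0},{"travel":[0,0,0],"delta_rot":[0,0,0],"fingers":0}]'|egrep 'tcp|ft'
python3 -m crank '[{"travel":[0,0,0.006],"delta_rot":[0,0,0],"fingers":0},{"travel":[0,0,0],"delta_rot":[0,0,0],"fingers":0},{"travel":[0,0,0],"delta_rot":[0,0,0],"fingers":0}]'|egrep 'tcp|ft'
```

```text
tcp_pos: [0.5358, 0.2105, 0.0749]
ft_force: [0.0, -0.8, 0.1]
tcp_pos: [0.536, 0.2106, 0.0722]
ft_force: [-0.0, -0.5, 0.7]
tcp_pos: [0.5362, 0.2107, 0.0694]
ft_force: [0.3, -0.8, 1.7]
```

```bash
python3 -m crank '[{"travel":[0,0,0.006],"delta_rot":[0,0,0],"fingers":0},{"travel":[0,0,0],"delta_rot":[0,0,0],"fingers":0},{"travel":[0,0,0],"delta_rot":[0,0,0],"fingers":0}]'|egrep 'tcp|ft'
python3 -m crank '[{"travel":[0,0,0.004],"delta_rot":[0,0,0],"fingers":0},{"travel":[0,0,0],"delta_rot":[0,0,0],"fingers":0},{"travel":[0,0,0],"delta_rot":[0,0,0],"fingers":0}]'|egrep 't:|tcp|ft'
```

```text
tcp_pos: [0.5361, 0.2107, 0.0664]
ft_force: [0.2, 0.5, 2.6]
t: 7.52
tcp_pos: [0.5361, 0.2107, 0.0644]
ee_rot: [0.959, 0.283, -0.0, -0.0]
ft_force: [-0.4, 0.5, 2.6]
```

```bash
python3 -m crank '[{"travel":[0,0,-0.05],"delta_rot":[0,0,0],"fingers":0},{"travel":[0,0,-0.05],"delta_rot":[0,0,0],"fingers":0},{"travel":[-0.0683,0.0514,0],"delta_rot":[0,0,0],"fingers":0},{"travel":[-0.0683,0.0514,0],"delta_rot":[0,0,0],"fingers":0},{"travel":[-0.0683,0.0514,0],"delta_rot":[0,0,0],"fingers":0}]'|egrep 'tcp|ft'
python3 -m crank '[{"travel":[-0.0683,0.0514,0],"delta_rot":[0,0,0],"fingers":0},{"travel":[-0.0683,0.0514,0],"delta_rot":[0,0,0],"fingers":0},{"travel":[0,0,0],"delta_rot":[0,0,0],"fingers":0}]'|egrep 'tcp|ft'
python3 h.py 0.462 0.010 0.0755
```

```text
tcp_pos: [0.4907, 0.0893, 0.114]
ft_force: [0.4, -0.4, -0.6]
tcp_pos: [0.4607, 0.0082, 0.1142]
ft_force: [-0.1, 0.3, -0.1]
t 8.53 tcp [0.4607 0.0082 0.1142] F [-0.09  0.35 -0.1 ] w -0.0
total share [ 0.0043 -0.0016  0.0773]
yaw 32.7 z [-0.002 -0.    -1.   ]
```

```bash
python3 -m crank '[{"travel":[0.004,-0.0016,0.04],"delta_rot":[0,0,0],"fingers":0},{"travel":[0,0,0.037],"delta_rot":[0,0,0],"fingers":0},{"travel":[0,0,0.004],"delta_rot":[0,0,0],"fingers":0},{"travel":[0,0,0],"delta_rot":[0,0,0],"fingers":0}]'|egrep 'tcp|ft'
python3 -m crank '[{"travel":[0,0,0.006],"delta_rot":[0,0,0],"fingers":0},{"travel":[0,0,0],"delta_rot":[0,0,0],"fingers":0},{"travel":[0,0,0],"delta_rot":[0,0,0],"fingers":0}]'|egrep 'tcp|ft'
python3 -m crank '[{"travel":[0,0,0.006],"delta_rot":[0,0,0],"fingers":0},{"travel":[0,0,0],"delta_rot":[0,0,0],"fingers":0},{"travel":[0,0,0],"delta_rot":[0,0,0],"fingers":0}]'|egrep 'tcp|ft'
```

```text
tcp_pos: [0.4634, 0.0123, 0.0741]
ft_force: [-0.9, 0.7, 0.7]
tcp_pos: [0.464, 0.0121, 0.0713]
ft_force: [0.9, 1.8, 3.4]
tcp_pos: [0.464, 0.0121, 0.0681]
ft_force: [0.4, 3.2, 4.9]
```

```bash
python3 -m crank '[{"travel":[0,0,-0.045],"delta_rot":[0,0,0],"fingers":0},{"travel":[0,0,-0.045],"delta_rot":[0,0,0],"fingers":0},{"travel":[-0.0325,0.088,0],"delta_rot":[0,0,0],"fingers":0},{"travel":[-0.0325,0.088,0],"delta_rot":[0,0,0],"fingers":0},{"travel":[-0.0325,0.088,0],"delta_rot":[0,0,0],"fingers":0}]'|egrep 'tcp|ft'
python3 -m crank '[{"travel":[-0.0325,0.088,0],"delta_rot":[0,0,0],"fingers":0},{"travel":[-0.0325,0.088,0],"delta_rot":[0,0,0],"fingers":0},{"travel":[0,0,0],"delta_rot":[0,0,0],"fingers":0},{"travel":[0,0,0],"delta_rot":[0,0,0],"fingers":0}]'|egrep 'tcp|ft'
python3 h.py 0.515 -0.217 0.0755
```

```text
tcp_pos: [0.494, -0.1271, 0.1126]
ft_force: [1.4, 0.9, -0.5]
tcp_pos: [0.5138, -0.217, 0.1123]
ft_force: [0.4, 0.4, 0.3]
t 10.9 tcp [ 0.5138 -0.217   0.1123] F [0.37 0.4  0.33] w -0.0
total share [0.0021 0.0014 0.0735]
yaw 32.8 z [-0.002  0.    -1.   ]
```

```bash
python3 -m crank '[{"travel":[0.002,0.0014,0.04],"delta_rot":[0,0,0],"fingers":0},{"travel":[0,0,0.033],"delta_rot":[0,0,0],"fingers":0},{"travel":[0,0,0.004],"delta_rot":[0,0,0],"fingers":0},{"travel":[0,0,0],"delta_rot":[0,0,0],"fingers":0},{"travel":[0,0,0],"delta_rot":[0,0,0],"fingers":0}]'|egrep 'tcp|ft'
python3 -m crank '[{"travel":[0,0,0.006],"delta_rot":[0,0,0],"fingers":0},{"travel":[0,0,0],"delta_rot":[0,0,0],"fingers":0},{"travel":[0,0,0],"delta_rot":[0,0,0],"fingers":0}]'|egrep 'tcp|ft'
python3 -m crank '[{"travel":[0,0,0.006],"delta_rot":[0,0,0],"fingers":0},{"travel":[0,0,0],"delta_rot":[0,0,0],"fingers":0},{"travel":[0,0,0],"delta_rot":[0,0,0],"fingers":0}]'|egrep 'tcp|ft'
```

```text
tcp_pos: [0.5162, -0.2169, 0.0751]
ft_force: [-0.1, -0.6, 0.7]
tcp_pos: [0.5164, -0.2172, 0.0718]
ft_force: [1.8, 1.7, 4.0]
tcp_pos: [0.5164, -0.2172, 0.0689]
ft_force: [1.7, 1.2, 6.9]
```

The left mount is clearly the softest: about 0.3 N/mm, against about 0.9 and 1.2 for the middle and right. Going to its tag.

```bash
python3 -m crank '[{"travel":[0,0,-0.05],"delta_rot":[0,0,0],"fingers":0},{"travel":[0,0,-0.05],"delta_rot":[0,0,0],"fingers":0},{"travel":[0.079,-0.0824,-0.01],"delta_rot":[0,0,0],"fingers":0},{"travel":[0.079,-0.0824,0],"delta_rot":[0,0,0],"fingers":0},{"travel":[0.079,-0.0824,0],"delta_rot":[0,0,0],"fingers":0}]'|egrep 'tcp|ft'
python3 -m crank '[{"travel":[0.079,-0.0824,0],"delta_rot":[0,0,0],"fingers":0},{"travel":[0.079,-0.0824,0],"delta_rot":[0,0,0],"fingers":0},{"travel":[0.079,-0.0824,0],"delta_rot":[0,0,0],"fingers":0},{"travel":[0.079,-0.0824,0],"delta_rot":[0,0,0],"fingers":0},{"travel":[0.079,-0.0824,0],"delta_rot":[0,0,0],"fingers":0}]'|egrep 'tcp|ft'
python3 -m crank '[{"travel":[0,0,0],"delta_rot":[0,0,0],"fingers":0},{"travel":[0,0,0],"delta_rot":[0,0,0],"fingers":0}]'|egrep 'tcp|ft'
python3 - <<'E'
from bench import eyes
import numpy as np
for n in ("top","scene","wrist"):
  p=eyes.camera(n)
  for t in ("tag_a_top","pad_a_top"):
    print(n,t,[(np.round(d["point"],3).tolist(),round(d["conf"],2)) for d in eyes.mark_of(p,t) if d["point"][1]>0.15])
E
python3 h.py 0.604 0.231 0.078
```

```text
tcp_pos: [0.5481, -0.0477, 0.123]
ft_force: [1.0, 0.1, 0.9]
tcp_pos: [0.6023, 0.2327, 0.1226]
ft_force: [1.4, 0.5, -0.1]
tcp_pos: [0.6019, 0.2309, 0.1224]
ft_force: [-0.6, -0.2, -1.3]
top tag_a_top []
top pad_a_top []
scene tag_a_top [([0.603, 0.229, 0.067], 0.55)]
scene pad_a_top [([0.534, 0.207, 0.065], 0.97)]
wrist tag_a_top [([0.602, 0.232, 0.069], 0.93)]
wrist pad_a_top []
t 14.22 tcp [0.6027 0.2307 0.1235] F [ 0.06  0.06 -0.47] w 0.0
total share [0.0026 0.0009 0.091 ]
yaw 32.8 z [-0. -0. -1.]
```

```bash
python3 -m crank '[{"travel":[0.001,0,0.05],"delta_rot":[0,0,0],"fingers":0},{"travel":[0,0,0.042],"delta_rot":[0,0,0],"fingers":0},{"travel":[0,0,0],"delta_rot":[0,0,0],"fingers":0},{"travel":[0,0,0],"delta_rot":[0,0,0],"fingers":0}]'|egrep 'tcp|ft'
python3 -m crank '[{"travel":[0,0,0.012],"delta_rot":[0,0,0],"fingers":0},{"travel":[0,0,0],"delta_rot":[0,0,0],"fingers":0},{"travel":[0,0,0],"delta_rot":[0,0,0],"fingers":0}]'|egrep 'tcp|ft'
python3 -m crank '[{"travel":[0,0,0.012],"delta_rot":[0,0,0],"fingers":0},{"travel":[0,0,0.012],"delta_rot":[0,0,0],"fingers":0},{"travel":[0,0,0],"delta_rot":[0,0,0],"fingers":0},{"travel":[0,0,0],"delta_rot":[0,0,0],"fingers":0}]'|egrep 'tcp|ft'
```

```text
tcp_pos: [0.6033, 0.2316, 0.0781]
ft_force: [0.4, -0.6, 0.7]
tcp_pos: [0.603, 0.2315, 0.0715]
ft_force: [-0.2, 0.0, 1.4]
tcp_pos: [0.6026, 0.2314, 0.0589]
ft_force: [0.2, -0.1, 0.4]
```

```bash
python3 -m crank '[{"travel":[0,0,0.008],"delta_rot":[0,0,0],"fingers":0},{"travel":[0,0,0],"delta_rot":[0,0,0],"fingers":0},{"travel":[0,0,0],"delta_rot":[0,0,0],"fingers":0}]'|egrep 'tcp|ft'
python3 -m crank '[{"travel":[0,0,0.004],"delta_rot":[0,0,0],"fingers":0},{"travel":[0,0,0],"delta_rot":[0,0,0],"fingers":0},{"travel":[0,0,0],"delta_rot":[0,0,0],"fingers":0}]'|egrep 'tcp|ft'
```

```text
tcp_pos: [0.6028, 0.2315, 0.0551]
ft_force: [-0.6, -0.2, -0.5]
tcp_pos: [0.603, 0.2315, 0.054]
ft_force: [-2.7, -0.3, 6.3]
```

```bash
python3 -m crank '[{"travel":[0,0,0.003],"delta_rot":[0,0,0],"fingers":0},{"travel":[0,0,0],"delta_rot":[0,0,0],"fingers":0},{"travel":[0,0,0],"delta_rot":[0,0,0],"fingers":0}]'|egrep 'tcp|ft'
python3 -m crank '[{"travel":[0,0,-0.06],"delta_rot":[0,0,0],"fingers":0},{"travel":[0,0,-0.1],"delta_rot":[0,0,0],"fingers":0},{"travel":[0,0,-0.1],"delta_rot":[0,0,0],"fingers":0},{"travel":[-0.1,0,-0.05],"delta_rot":[0,0,0],"fingers":0},{"travel":[-0.1,0,0],"delta_rot":[0,0,0],"fingers":0}]'|egrep 'tcp|ft'
python3 -m crank '[{"travel":[-0.1,0,0],"delta_rot":[0,0,0],"fingers":0},{"travel":[-0.1,0,0],"delta_rot":[0,0,0],"fingers":0},{"travel":[0,0,0],"delta_rot":[0,0,0],"fingers":0},{"travel":[0,0,0],"delta_rot":[0,0,0],"fingers":0}]'|egrep 't:|tcp|ft'
python3 - <<'E'
from bench import eyes
import cv2,numpy as np
p=eyes.camera("scene"); cv2.imwrite("pics/s1.png",p["color"][:,:,::-1])
for t in ("tag_a_top","tag_b_top","tag_c_top","mount_a"):
  print(t,[(np.round(d["point"],3).tolist(),round(d["conf"],2)) for d in eyes.mark_of(p,t)])
E
```

```text
tcp_pos: [0.603, 0.2315, 0.0539]
ft_force: [-4.7, -1.7, 19.6]
tcp_pos: [0.5193, 0.1772, 0.2087]
ft_force: [-1.1, 0.0, -0.1]
t: 17.85
tcp_pos: [0.4356, 0.1232, 0.2073]
ee_rot: [0.959, 0.283, 0.0, -0.0]
ft_force: [0.1, 0.1, 0.9]
tag_a_top [([0.603, 0.232, 0.047], 0.49)]
tag_b_top [([0.527, -0.008, 0.06], 0.57), ([0.463, 0.012, -0.004], 0.34)]
tag_c_top [([0.585, -0.207, 0.065], 0.48)]
mount_a [([0.46, 0.011, -0.004], 0.73), ([0.538, 0.212, -0.002], 0.67), ([0.514, -0.216, 0.001], 0.58)]
```

View pics/s1.png

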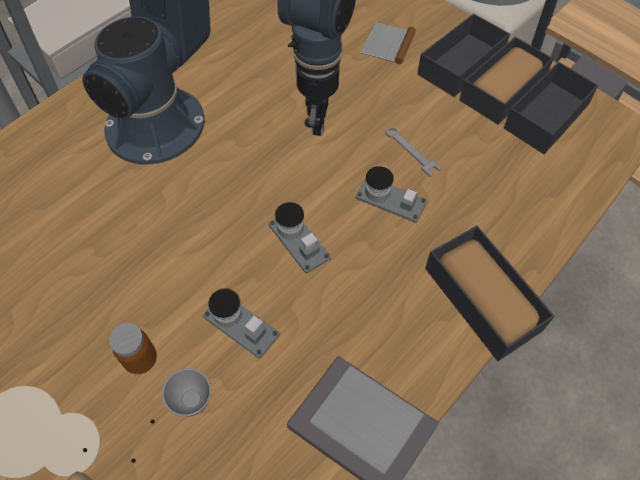

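The scene picture shows the left mount (pad at (379,182)) with its tag (410,198) down at about 47 mm. The other two tags, at (310,244) and (255,327), are still up, nothing else has moved, and the arm is clear.

```bash
python3 -c "
from bench import workorder;print(workorder.close_job())"
```

```text
the job is handed in; nothing more can be done
None
```

I pressed the three pads from left to right; the left mount's spring was the softest, so I pushed its tag fully down, left the other two tags up, finished with the arm clear and handed the job in (verdict not shown).

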